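# Close the ratchet press on a plaster mould

### The arm

A 6-joint arm with a two-finger parallel gripper is mounted at the origin on the work surface. World frame = base frame: x ahead of the robot, y to its left, z up, the work surface at z = 0. Lengths are in mm, angles in rad, forces in N, time in s.
With the tool pointing down it reaches from about 275 to 850 mm from the base axis. Payload 5.2 kg.
Tool frame: the origin (TCP) lies midway between the tips of the shut fingers; the grasp point (between the pads) lies 19 mm behind it (grasp_offset is the distance from the TCP to the grasp point, in mm); z points along the fingers, y is the line along which they close (so a half turn about z gives the same grasp; the last joint's range is limited). The gripper opens to 85 mm and grips with 20 to 120 N. Pads are 22 mm wide; open, the fingers measure 114 mm over their backs; the gripper's body (76 mm by 85 mm) begins 54 mm behind the grasp point. The pads swing forward as they close: fully open they stand 13 mm farther back than shut.
Start: joints at [-1.362, 0.259, 1.535, -0, 1.348, -0.203], TCP at [220.163, -504.017, 231.31] pointing down, gripper open.
Joint ranges: [-3.14, 3.14], [-0.91, 2.08], [0.19, 2.58], [-1.22, 4.36], [0.22, 2.71], [-3.12, 3.12]. Speed limits (rad/s): [2.57, 2.57, 3.14, 3.14, 3.14, 3.14].

### API

Orientations are given as a unit quaternion [w, x, y, z].
In Python, from plant import * gives the robot as it stands.
- The arm moves only by the tool apply_moves, never from a script. Its argument "plan" is a list of rows, each an object of numbers: "x", "y", "z": the shift along the tool's x, y, z in m; "twist": the turn about the tool's z in rad. In form: [{"x": .., "y": .., "z": .., "twist": ..}, ...]. A call has 1 to 12 rows; each row is the pose to reach, as a shift and turn from the pose commanded when the call began, along the tool's axes at that moment; what a row does not reach only later rows make up. A row lasts 1/10 s, in which the tool goes at most 50 mm and 8.59 degrees, less where a joint would pass 70% of its speed; a pose out of reach is approached as far as the arm can. A call with a gripper value outside its range is refused whole. "hand" is the opening in per cent of the stroke, from 0 (shut) to 100 (fully open), set as the call begins (left out, the last holds). The fingers move at their own pace and stop on an object; "newtons" is the grip in N (left out, the last holds). Time passes only in rows, so rows that repeat a pose let the fingers close. It gives the time, the measured TCP pose, the force, the opening and the grip force at its end, in the units of the state.
- get_obs(): the state, without advancing time (a new reading comes with each control period).
- get_image(name): name is "scene" or "side" or "wrist"; returns the picture (420x560x3 uint8, red, green, blue); there is no depth.
- get_calibration(name): a dict with "mtx" (3x3 intrinsics, pixels), "k1" (the pictures are not rectified: a ray, as slopes to the right and down, at radius r is drawn at 1 + k1 r^2 times it, then the intrinsics apply), "rvec" (rotation vector, rad) and "tvec" (3), from world to camera coordinates, as OpenCV has them. Camera axes: x right, y down, z forward; pixel columns grow to the right and rows downward; lengths in mm; the calibration is good to about 2 mm. A picture is of the moment at which its call begins: read the wrist's pose just before it. get_calibration takes no time and is no camera call; for the wrist camera it gives the pose at the moment of the call.
- job_done(): hands the job in; it is judged then, once.
The state is a dict: "clock": time; "joint_positions": joint angles; "joint_vel": joint speeds; "joint_torque": joint torques, N m; "eef_pos": TCP position; "ee_rot": TCP orientation; "contact_force": force on the tool from outside, world axes, zero at the start; "ft_torque": the same for the moment, N m; "opening": opening from 0.0 (shut) to 1.0 (fully open); "gripper_force": force on a finger pad.
Only numpy, scipy, OpenCV 4.12 (cv2) and the standard library are available. Lean on these libraries where they do the work, as an engineer would, in place of code of your own. Each camera call takes 0.05 s, during which the arm holds its last target. There are 200 camera calls.

### The job

Clamp the plaster mould in the bench press. Press down the tail of the ratchet pawl so that its nose comes fully clear of the toothed wheel, then push the press arm down by its cross-handle until its foot bears firmly on the mould, and finally press the pawl's nose end down so it drops fully back between the teeth and locks the arm. Only press and push with the fingertips: do not lift anything, and leave the mould and all the things standing around where they are.

Things in the scene. Friction and masses are not known exactly. Their poses are not given: they have to be found in the camera images.
- press: The grey bench press, fixed to the table. Base plate 350 x 120 x 18 mm. Origin on the table on the vertical line through the arm's hinge; z up. Its x axis is the long axis: the arm and its handle point towards -x, the pawl's tail towards +x; the base plate runs from x = -205 to +145 mm. The arm's hinge is parallel to y, 100 mm above the table at x = 0; the pawl's hinge is parallel to y, 164 mm above the table at x = +70 mm.
- press_arm (a joint): Angle (rad) of the steel press arm about its hinge: 0 = level, foot on top of the mould; positive = handle raised. It starts raised at about 0.57 to 0.66. A stiff friction hinge: it stays where it is left and takes about 4 to 6 N at the handle to push down once the pawl is free; while the pawl is engaged a tooth stops it within about 0.14 rad. The toothed wheel (tooth tips at 75 mm radius, teeth 14 mm wide and about 10 mm high) turns with the arm.
- cross_handle (a point): Top of the middle of the cross-handle at the arm's end: a steel bar 20 mm in diameter and 100 mm long, parallel to the press's y axis, its centre line 240 mm from the arm's hinge. The point lies on the side of the bar that faces up when the arm is level (10 mm from the bar's centre line); its axes turn with the arm, so with the arm raised by angle a the bar's centre is at x = -240 cos(a) mm, z = 100 + 240 sin(a) mm in the press's frame.
- pawl (a joint): Angle (rad) of the pawl, a steel see-saw lying along the press's x axis above the wheel: 0 = level, nose fully down between the teeth (engaged, end stop); 0.24 = tail fully down, nose clear of the teeth (end stop). The nose is clear of the tooth tips above about 0.13. No spring: friction keeps it where it is put; it takes about 4 N on either end pad to turn it. With the arm level the nose has about 2 mm of play either side in its gap.
- pawl_tail (a point): Centre of the top face of the pawl's tail pad, 36 x 40 mm, 70 mm from the pawl's hinge on the press's +x side, 191 mm above the table when the pawl is level. Pressing it fully down lowers it about 17 mm. Nothing stands above it.
- pawl_nose (a point): Centre of the top face of the pawl's nose-end pad, 36 x 40 mm, right above the toothed wheel and the arm's hinge, 70 mm from the pawl's hinge; 191 mm above the table when the pawl is level, about 16 mm higher when the nose is fully clear.
- foot (a point): The round steel pressure foot under the arm, 44 mm in diameter, 17 mm thick, fixed to the arm 130 mm from its hinge. This point is the centre of its lower face; with the arm level that face is 76 mm above the table.
- mould: Closed two-piece plaster mould, a white block 90 x 66 x 58 mm (0.4 to 0.8 kg), loose on the press's base plate under the foot. Origin at the centre of its underside, 18 mm above the table; its top is 76 mm above the table. Not to be moved.
- figure: Bystander: small seated clay figure, 60 x 60 mm, 100 mm tall; origin under its centre.
- half_mould: Bystander: hollow plaster half mould, 80 x 60 x 30 mm; origin under its centre.
- spatula: Bystander: spatula, 180 mm long, lying along its x axis.
- cutter: Bystander: steel ring cutter, 56 mm in diameter, 25 mm high; origin under its centre.
- slip_jar: Bystander: closed jar, 70 mm in diameter, 90 mm high; origin under its centre.
- bowl: Bystander: terracotta bowl, 120 mm in diameter, 45 mm high; origin under its centre.
- mallet: Bystander: hammer, 240 mm long, lying along its x axis.

How it is judged:
By the outcome, as a careful person would: the job done as asked, in the order asked, and still so for the second after the job is handed in, with the robot touching nothing.
It also fails if it takes over 48 s, if anything falls off the work surface, if the arm or the gripper's body presses on something with over 40 N, if the wrist force passes 120 N, or if a joint passes its speed limit or range.

## Working session

There is one attempt and no reset: what is moved stays moved. The work goes in short steps, Python scripts to look and compute and a tool call to move; the robot and the scene stay as the last step left them, time stands still between calls to the robot, and variables do not carry over. Pictures are saved under pics/ and viewed, at most 10 in all, crops included, and the job is handed in when it is done.

Besides the shell and the picture viewer there is one more tool, called in YAML: its name, and indented under it one key for each argument. apply_moves: Moves the arm, as the interface text tells. Its arguments: {"type":"object","properties":{"plan":{"type":"array","items":{"type":"object","properties":{"x":{"type":"number"},"y":{"type":"number"},"z":{"type":"number"},"twist":{"type":"number"}}}},"hand":{"type":"number"},"newtons":{"type":"number"}},"required":["plan"]}

```bash
mkdir -p pics
python3 - <<'E'
from plant import *
import cv2
o=get_obs();print(o)
for n in("scene","side"):
    c=get_calibration(n);print(n,c)
    cv2.imwrite(f"pics/{n}0.png",cv2.cvtColor(get_image(n),cv2.COLOR_RGB2BGR))
E
```

```text
{'clock': 0.0, 'joint_positions': array([-1.36177985e+00,  2.59302338e-01,  1.53610449e+00, -3.51734520e-07,
        1.34800922e+00, -2.02783295e-01]), 'joint_vel': array([ 0.00123357,  0.00163478,  0.00054993, -0.00043251,  0.0013145 ,
       -0.00014466]), 'joint_torque': array([-8.04082847e-04, -4.46038663e+01, -2.90574002e+01, -4.41192660e-04,
        1.17203261e-02, -1.86404748e-06]), 'eef_pos': array([ 220.05777854, -503.46752612,  230.48799662]), 'ee_rot': array([-9.11690244e-04,  9.78876986e-01,  2.04448073e-01, -3.01286031e-06]), 'contact_force': array([-0.60675255, -1.0986188 , -0.08852272]), 'ft_torque': array([-0.02923403, -0.04405465, -0.03828362]), 'gripper_force': 0.0, 'opening': 0.9954294339860431}
scene {'mtx': array([[480.41393135,   0.        , 269.43597014],
       [  0.        , 480.41393135, 212.81948266],
       [  0.        ,   0.        ,   1.        ]]), 'k1': -0.05614978097619928, 'rvec': array([ 2.18810121,  1.38727185, -0.45789728]), 'tvec': array([-197.06381324, -351.66151809, 1714.23594495])}
side {'mtx': array([[407.28912798,   0.        , 271.25591915],
       [  0.        , 407.28912798, 204.11203479],
       [  0.        ,   0.        ,   1.        ]]), 'k1': -0.05757481005841139, 'rvec': array([ 0.37654416, -2.61556951,  1.43241094]), 'tvec': array([525.88811025, 247.34363686, 930.95939387])}
```

View pics/scene0.png

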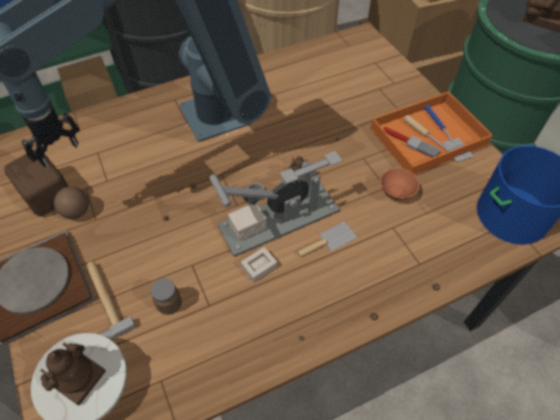

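View pics/side0.png

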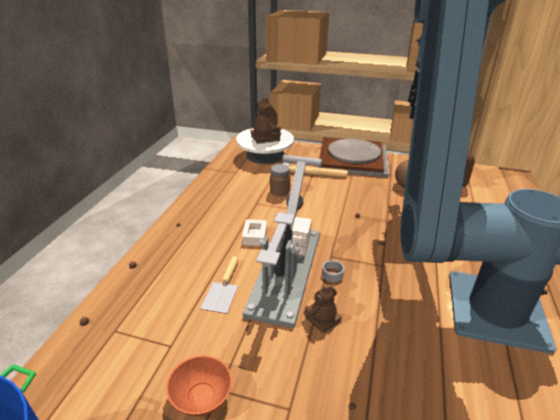

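The scene picture shows the press centred near (280,215), with the cross-handle at (219,188), the pawl tail at (333,159) and the nose pad at (290,174). The side picture shows it near (285,260), seen from the tail end. I'll enlarge both views to get exact pixels.

Run:
```python
import cv2,numpy as np
a=cv2.imread("pics/scene0.png")[140:260,200:350];b=cv2.imread("pics/side0.png")[150:335,235:350]
a=cv2.resize(a,None,fx=5,fy=5,interpolation=cv2.INTER_CUBIC)
b=cv2.resize(b,None,fx=3.2,fy=3.2,interpolation=cv2.INTER_CUBIC)
cv2.imwrite("pics/sc1.png",a);cv2.imwrite("pics/si1.png",b);print(a.shape,b.shape)
```

```text
(600, 750, 3) (592, 368, 3)
```

View pics/sc1.png

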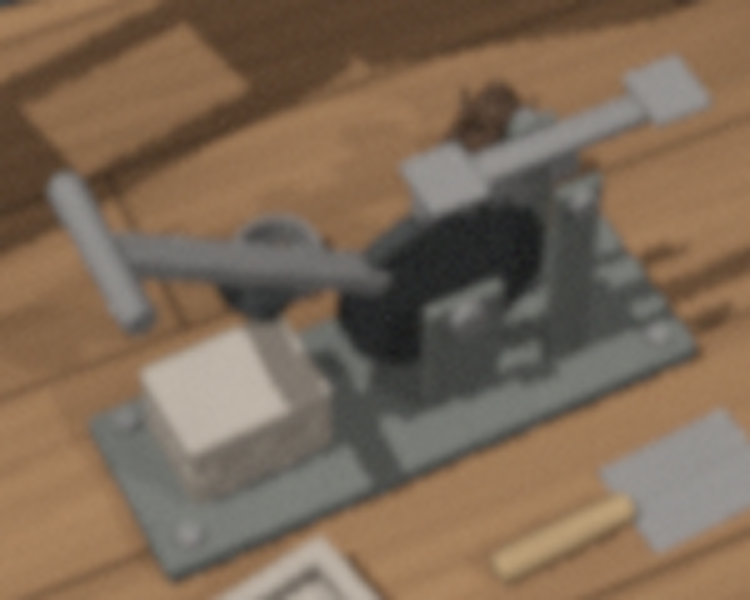

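View pics/si1.png

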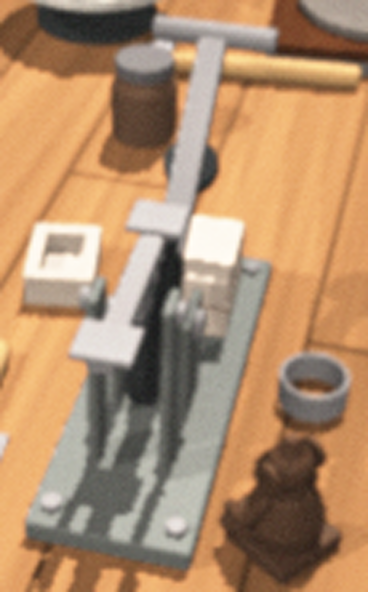

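The enlarged scene crop shows the tail pad at (667,90), the nose pad at (445,181), the handle running (64,182)–(137,318), and plate corners at (92,425), (172,572) and (695,350). The side crop shows the tail at (108,340), the nose at (157,217), the handle middle at (216,32), and plate corners at (30,525), (190,557) and (268,262). I'll triangulate from these.

```bash
cat > h.py <<'E'
from plant import *
import cv2,numpy as np
def ray(n,uv,c=None):
    c=c or get_calibration(n)
    d=np.array([c["k1"],0,0,0,0.]);R=cv2.Rodrigues(c["rvec"])[0]
    p=cv2.undistortPoints(np.array([[uv]],float),c["mtx"],d)[0,0]
    v=R.T@np.r_[p,1];return -R.T@c["tvec"],v/np.linalg.norm(v)
def onz(n,uv,z,c=None):
    o,v=ray(n,uv,c);return o+v*(z-o[2])/v[2]
def tri(a,b):
    A=0;B=0;R=[ray("scene",a),ray("side",b)]
    for o,v in R:
        P=np.eye(3)-np.outer(v,v);A=A+P;B=B+P@o
    x=np.linalg.solve(A,B);return x,[np.linalg.norm(np.cross(x-o,v)) for o,v in R]
S=lambda u,v:(200+(u+.5)/5-.5,140+(v+.5)/5-.5)
D=lambda u,v:(235+(u+.5)/3.2-.5,150+(v+.5)/3.2-.5)
E
python3 - <<'E'
from h import *
np.set_printoptions(precision=1,suppress=True)
for n,a,b in(("tail",(667,90),(108,340)),("nose",(445,181),(157,217)),("handle",(100,250),(216,32))):
    print(n,*tri(S(*a),D(*b)))
for p in((92,425),(172,572),(695,350)):print("plate scene",onz("scene",S(*p),18))
for p in((30,525),(190,557),(268,262)):print("plate side",onz("side",D(*p),18))
E
```

```text
tail [503.  179.4 190.5] [np.float64(1.6498126893929421), np.float64(1.649812689392803)]
nose [508.4  39.5 189.5] [np.float64(1.0565789707399966), np.float64(1.056578970739984)]
handle [ 511.7 -156.8  240.5] [np.float64(0.5212074274896729), np.float64(0.5212074274898058)]
plate scene [ 460.5 -164.6   18. ]
plate scene [ 573.5 -160.5   18. ]
plate scene [566.3 183.1  18. ]
plate side [556.4 186.7  18. ]
plate side [442.9 183.1  18. ]
plate side [ 455.8 -163.4   18. ]
```

apply_moves:
  hand: 0
  newtons: 40
  plan:
    - {"z":-0.04}
    - {"z":-0.075}
    - {"x":0.04,"y":-0.04,"z":-0.075}
    - {"x":0.08,"y":-0.075,"z":-0.075}
    - {"x":0.11,"y":-0.11,"z":-0.075}
    - {"x":0.145,"y":-0.14,"z":-0.075}
    - {"x":0.18,"y":-0.175,"z":-0.075}
    - {"x":0.215,"y":-0.205,"z":-0.075}
    - {"x":0.25,"y":-0.24,"z":-0.075}
    - {"x":0.28,"y":-0.27,"z":-0.075}
    - {"x":0.315,"y":-0.305,"z":-0.075}
    - {"x":0.35,"y":-0.34,"z":-0.075}

```text
invalid input
```

apply_moves:
  plan:
    - {"x":0.03,"y":-0.03}
    - {"x":0.06,"y":-0.06}
    - {"x":0.09,"y":-0.09}
    - {"x":0.12,"y":-0.12}
    - {"x":0.15,"y":-0.145}
    - {"x":0.18,"y":-0.17}
    - {"x":0.18,"y":-0.17}
    - {"x":0.18,"y":-0.17}

```text
invalid input
```

apply_moves:
  hand: 0
  plan:
    - {"x":0,"y":0,"z":-0.04,"twist":0}
    - {"x":0,"y":0,"z":-0.075,"twist":0}

```text
clock: 0.3
eef_pos: [220.0, -503.2, 306.1]
ee_rot: [-0.002, 0.979, 0.204, 0.0]
contact_force: [0.5, -0.9, 0.9]
opening: 0.696
gripper_force: 0.0
```

apply_moves:
  plan:
    - {"x":0.035,"y":-0.034,"z":0,"twist":0}
    - {"x":0.07,"y":-0.068,"z":0,"twist":0}
    - {"x":0.105,"y":-0.101,"z":0,"twist":0}
    - {"x":0.14,"y":-0.135,"z":0,"twist":0}
    - {"x":0.175,"y":-0.168,"z":0,"twist":0}
    - {"x":0.21,"y":-0.202,"z":0,"twist":0}
    - {"x":0.245,"y":-0.236,"z":0,"twist":0}
    - {"x":0.28,"y":-0.27,"z":0,"twist":0}
    - {"x":0.315,"y":-0.303,"z":0,"twist":0}
    - {"x":0.35,"y":-0.337,"z":0,"twist":0}
    - {"x":0.385,"y":-0.37,"z":0,"twist":0}
    - {"x":0.42,"y":-0.404,"z":0,"twist":0}

```text
clock: 1.5
eef_pos: [443.5, 36.4, 306.2]
ee_rot: [0.0, 0.979, 0.204, -0.0]
contact_force: [1.2, -0.4, -0.4]
opening: -0.001
gripper_force: 0.0
```

apply_moves:
  plan:
    - {"x":0.034,"y":-0.033,"z":0,"twist":0}
    - {"x":0.068,"y":-0.066,"z":0,"twist":0}
    - {"x":0.1,"y":-0.095,"z":0.01,"twist":0}
    - {"x":0.112,"y":-0.107,"z":0.03,"twist":0}
    - {"x":0.112,"y":-0.107,"z":0.05,"twist":0}
    - {"x":0.112,"y":-0.107,"z":0.06,"twist":0}
    - {"x":0.112,"y":-0.107,"z":0.06,"twist":0}

```text
clock: 2.2
eef_pos: [502.0, 177.0, 244.5]
ee_rot: [-0.0, 0.979, 0.204, -0.002]
contact_force: [0.0, -0.7, 0.6]
opening: -0.004
gripper_force: 0.0
```

Run:
```python
from h import *
cv2.imwrite("pics/w1.png",cv2.cvtColor(get_image("wrist"),cv2.COLOR_RGB2BGR))
o=get_obs();print(o['eef_pos'],o['contact_force'])
c=get_calibration("wrist");d=np.array([c["k1"],0,0,0,0.])
for q in ((503,179.4,190.5),(508.4,39.5,189.5),(511,-157,240)):print(cv2.projectPoints(np.array([q],float),c["rvec"],c["tvec"],c["mtx"],d)[0].ravel())
```

```text
[502.75078655 176.82730804 245.9329291 ] [-0.56994355  0.47516675  0.80691957]
[271.99168776 221.06184868]
[460.36736803 289.81748044]
[743.27044008 426.42923199]
```

View pics/w1.png

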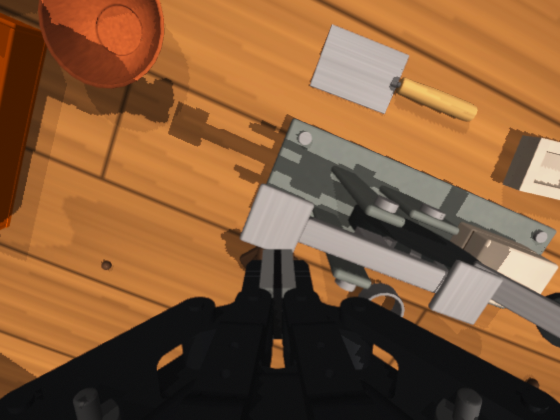

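The wrist view shows the tail pad at (278,217) and the nose pad at (467,293). Both are within about 4 mm of prediction, and the TCP is over the tail pad.

apply_moves:
  plan:
    - {"x":0,"y":0,"z":0.025,"twist":0}
    - {"x":0,"y":0,"z":0.045,"twist":0}
    - {"x":0,"y":0,"z":0.052,"twist":0}
    - {"x":0,"y":0,"z":0.056,"twist":0}
    - {"x":0,"y":0,"z":0.06,"twist":0}
    - {"x":0,"y":0,"z":0.063,"twist":0}
    - {"x":0,"y":0,"z":0.066,"twist":0}
    - {"x":0,"y":0,"z":0.069,"twist":0}
    - {"x":0,"y":0,"z":0.069,"twist":0}

```text
clock: 3.15
eef_pos: [504.3, 178.6, 179.2]
ee_rot: [-0.001, 0.979, 0.204, 0.002]
contact_force: [0.2, 4.6, 3.1]
opening: 0.001
gripper_force: 2.0
```

apply_moves:
  plan:
    - {"x":0,"y":0,"z":0.002,"twist":0}
    - {"x":0,"y":0,"z":0.004,"twist":0}
    - {"x":0,"y":0,"z":0.006,"twist":0}
    - {"x":0,"y":0,"z":0.006,"twist":0}

```text
clock: 3.55
eef_pos: [504.7, 178.8, 175.4]
ee_rot: [-0.001, 0.979, 0.205, 0.003]
contact_force: [-6.2, 6.1, 19.0]
opening: -0.001
gripper_force: 9.7
```

apply_moves:
  plan:
    - {"x":0,"y":0,"z":-0.04,"twist":0}
    - {"x":0,"y":0,"z":-0.085,"twist":0}
    - {"x":0,"y":0,"z":-0.125,"twist":0}
    - {"x":-0.018,"y":0.044,"z":-0.125,"twist":0}
    - {"x":-0.036,"y":0.088,"z":-0.125,"twist":0}
    - {"x":-0.054,"y":0.132,"z":-0.125,"twist":0}
    - {"x":-0.072,"y":0.177,"z":-0.125,"twist":0}
    - {"x":-0.09,"y":0.221,"z":-0.125,"twist":0}
    - {"x":-0.108,"y":0.265,"z":-0.125,"twist":0}
    - {"x":-0.126,"y":0.31,"z":-0.125,"twist":0}
    - {"x":-0.126,"y":0.31,"z":-0.125,"twist":0}
    - {"x":-0.126,"y":0.31,"z":-0.125,"twist":0}

```text
clock: 4.75
eef_pos: [511.6, -158.9, 296.6]
ee_rot: [0.0, 0.979, 0.203, 0.0]
contact_force: [-0.1, 0.4, 0.3]
opening: -0.001
gripper_force: 0.0
```

Run:
```python
from h import *
cv2.imwrite("pics/w2.png",cv2.cvtColor(get_image("wrist"),cv2.COLOR_RGB2BGR))
o=get_obs();print(o['clock'],o['eef_pos'],o['contact_force'])
c=get_calibration("wrist");d=np.array([c["k1"],0,0,0,0.])
for q in ((508.4,39.5,206),(511.7,-156.8,240.5)):print(cv2.projectPoints(np.array([q],float),c["rvec"],c["tvec"],c["mtx"],d)[0].ravel())
```

```text
4.8 [ 511.68214299 -157.58874027  296.62863754] [-0.4635998   0.36825804  0.02543846]
[ 12.20384988 102.21877811]
[274.40146566 222.21647711]
```

View pics/w2.png

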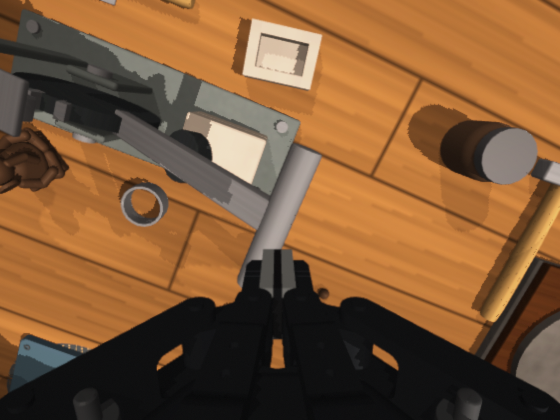

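The wrist view shows the bar running from (302,150) to (255,285), with its middle at about (280,215). That puts the handle near y=-160 with a≈0.60. I'll push down along its arc.

apply_moves:
  plan:
    - {"x":-0.001,"y":0.002,"z":0.025,"twist":0}
    - {"x":-0.001,"y":0.002,"z":0.044,"twist":0}
    - {"x":-0.001,"y":0.002,"z":0.051,"twist":0}
    - {"x":-0.0025,"y":0.006,"z":0.058,"twist":0}
    - {"x":-0.004,"y":0.01,"z":0.065,"twist":0}
    - {"x":-0.006,"y":0.013,"z":0.0715,"twist":0}
    - {"x":-0.007,"y":0.016,"z":0.0785,"twist":0}
    - {"x":-0.009,"y":0.02,"z":0.086,"twist":0}
    - {"x":-0.01,"y":0.023,"z":0.093,"twist":0}
    - {"x":-0.011,"y":0.0255,"z":0.1005,"twist":0}
    - {"x":-0.012,"y":0.028,"z":0.108,"twist":0}
    - {"x":-0.013,"y":0.0305,"z":0.1155,"twist":0}

```text
clock: 6.0
eef_pos: [512.9, -191.4, 183.1]
ee_rot: [0.003, 0.979, 0.205, 0.001]
contact_force: [-2.7, -4.6, 7.7]
opening: 0.0
gripper_force: 3.5
```

apply_moves:
  plan:
    - {"x":-0.001,"y":0.002,"z":0.008,"twist":0}
    - {"x":-0.002,"y":0.004,"z":0.016,"twist":0}
    - {"x":-0.0025,"y":0.0055,"z":0.0235,"twist":0}
    - {"x":-0.003,"y":0.0065,"z":0.031,"twist":0}
    - {"x":-0.0035,"y":0.0075,"z":0.039,"twist":0}
    - {"x":-0.004,"y":0.0085,"z":0.0465,"twist":0}
    - {"x":-0.004,"y":0.009,"z":0.053,"twist":0}
    - {"x":-0.0045,"y":0.009,"z":0.059,"twist":0}
    - {"x":-0.0045,"y":0.0095,"z":0.064,"twist":0}
    - {"x":-0.0045,"y":0.0095,"z":0.067,"twist":0}
    - {"x":-0.0045,"y":0.0095,"z":0.069,"twist":0}

```text
clock: 7.1
eef_pos: [513.3, -201.2, 113.1]
ee_rot: [0.001, 0.979, 0.205, 0.001]
contact_force: [1.4, -3.3, 5.5]
opening: 0.003
gripper_force: 2.4
```

apply_moves:
  plan:
    - {"x":0,"y":0,"z":0.0015,"twist":0}
    - {"x":0,"y":0,"z":0.003,"twist":0}
    - {"x":0,"y":0,"z":0.0045,"twist":0}
    - {"x":0,"y":0,"z":0.006,"twist":0}
    - {"x":0,"y":0,"z":0.007,"twist":0}
    - {"x":0,"y":0,"z":0.007,"twist":0}

```text
clock: 7.7
eef_pos: [512.9, -201.0, 109.5]
ee_rot: [0.001, 0.979, 0.205, 0.002]
contact_force: [-6.5, 3.0, 34.7]
opening: -0.001
gripper_force: 17.3
```

apply_moves:
  plan:
    - {"x":0,"y":0,"z":-0.03,"twist":0}
    - {"x":0,"y":0,"z":-0.075,"twist":0}
    - {"x":0,"y":0,"z":-0.12,"twist":0}
    - {"x":0,"y":0,"z":-0.165,"twist":0}
    - {"x":0.018,"y":-0.044,"z":-0.165,"twist":0}
    - {"x":0.036,"y":-0.088,"z":-0.165,"twist":0}
    - {"x":0.054,"y":-0.132,"z":-0.165,"twist":0}
    - {"x":0.072,"y":-0.176,"z":-0.165,"twist":0}
    - {"x":0.091,"y":-0.222,"z":-0.165,"twist":0}
    - {"x":0.091,"y":-0.222,"z":-0.165,"twist":0}
    - {"x":0.091,"y":-0.222,"z":-0.165,"twist":0}

```text
clock: 8.8
eef_pos: [504.7, 40.7, 268.7]
ee_rot: [-0.001, 0.978, 0.206, -0.002]
contact_force: [-0.0, -0.2, 0.8]
opening: -0.001
gripper_force: 0.0
```

Run:
```python
from h import *
cv2.imwrite("pics/w3.png",cv2.cvtColor(get_image("wrist"),cv2.COLOR_RGB2BGR))
o=get_obs();print(o['clock'],o['eef_pos'],o['contact_force'])
c=get_calibration("wrist");d=np.array([c["k1"],0,0,0,0.])
for q in ((508.4,39.5,207),(514,-201,110)):print(cv2.projectPoints(np.array([q],float),c["rvec"],c["tvec"],c["mtx"],d)[0].ravel())
```

```text
8.85 [505.1610461   39.39956455 268.83750094] [-0.82643751  0.67724784 -0.10382113]
[277.55943181 215.1931386 ]
[493.79470964 269.45374413]
```

View pics/w3.png

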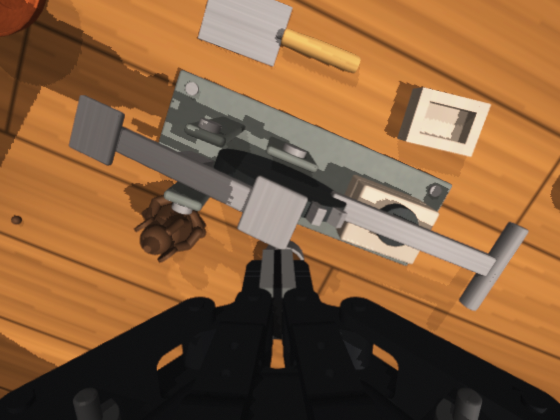

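The nose pad is at (273,212), within about 3 mm of prediction. The arm is level, with the handle at (493,268). I'll press the nose down now.

apply_moves:
  plan:
    - {"x":0.002,"y":0.001,"z":0.03,"twist":0}
    - {"x":0.002,"y":0.001,"z":0.05,"twist":0}
    - {"x":0.002,"y":0.001,"z":0.058,"twist":0}
    - {"x":0.002,"y":0.001,"z":0.063,"twist":0}
    - {"x":0.002,"y":0.001,"z":0.067,"twist":0}
    - {"x":0.002,"y":0.001,"z":0.07,"twist":0}
    - {"x":0.002,"y":0.001,"z":0.073,"twist":0}
    - {"x":0.002,"y":0.001,"z":0.076,"twist":0}
    - {"x":0.002,"y":0.001,"z":0.079,"twist":0}
    - {"x":0.002,"y":0.001,"z":0.081,"twist":0}
    - {"x":0.002,"y":0.001,"z":0.081,"twist":0}

```text
clock: 9.95
eef_pos: [509.2, 38.5, 190.7]
ee_rot: [0.001, 0.979, 0.205, 0.001]
contact_force: [-2.8, -2.5, 14.7]
opening: -0.0
gripper_force: 7.8
```

apply_moves:
  plan:
    - {"x":0,"y":0,"z":0.0015,"twist":0}
    - {"x":0,"y":0,"z":0.003,"twist":0}
    - {"x":0,"y":0,"z":0.003,"twist":0}

```text
clock: 10.25
eef_pos: [509.4, 38.4, 190.3]
ee_rot: [0.001, 0.979, 0.205, 0.002]
contact_force: [-8.6, -3.6, 31.8]
opening: -0.002
gripper_force: 16.2
```

apply_moves:
  plan:
    - {"x":0,"y":0,"z":-0.03,"twist":0}
    - {"x":0,"y":0,"z":-0.07,"twist":0}
    - {"x":0,"y":0,"z":-0.11,"twist":0}
    - {"x":-0.04,"y":0.0,"z":-0.13,"twist":0}
    - {"x":-0.08,"y":0.0,"z":-0.13,"twist":0}
    - {"x":-0.1,"y":0.0,"z":-0.13,"twist":0}
    - {"x":-0.1,"y":0.0,"z":-0.13,"twist":0}

```text
clock: 10.95
eef_pos: [414.7, -0.9, 315.5]
ee_rot: [-0.001, 0.979, 0.204, -0.0]
contact_force: [-0.1, 0.3, -0.8]
opening: 0.0
gripper_force: 0.0
```

Run:
```python
from h import *
a=get_image("wrist")
b=get_image("side")
b=cv2.resize(b[150:335,235:350],(261,420),interpolation=cv2.INTER_CUBIC)
cv2.imwrite("pics/w4.png",cv2.cvtColor(np.hstack([a[:,:530],b]),cv2.COLOR_RGB2BGR))
```

```text
(no output)
```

View pics/w4.png

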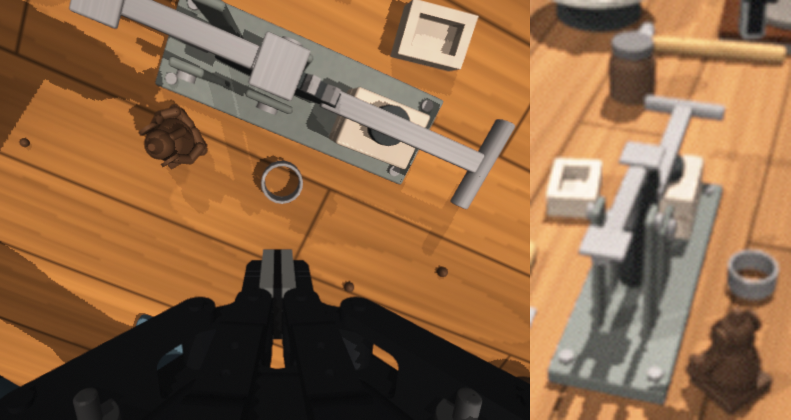

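The arm is level on the mould (handle at (485,165)), the pawl is level (nose pad at (280,67)), and the gripper is clear. Handing in.

```bash
python3 -c "
from plant import *
print(job_done())"
```

```text
the job is handed in; nothing more can be done
None
```

The mould is clamped and the job handed in after about 11 s: pawl freed, arm pushed level until the handle resisted with about 35 N, then the nose pressed to its stop (pad at 190 mm) with about 32 N. The judge returned no verdict.

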